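# Put the water-filter station into bypass

## Robot

A 7-joint arm with a two-finger parallel gripper is mounted at the origin on the work surface. World frame = base frame: x ahead of the robot, y to its left, z up, the work surface at z = 0. Lengths are in m, angles in degrees, forces in N, time in s.
With the tool pointing down it reaches from about 0.35 to 0.9 m from the base axis. Payload 8.1 kg.
Tool frame: the origin (TCP) lies at the very end of the fingers, on their centre line; the grasp point (between the pads) lies 19 mm behind it; z points along the fingers, x is the direction in which the jaws open and shut, and the axes are right-handed (so a half turn about z gives the same grasp; the last joint's range is limited). The gripper opens to 85 mm and grips with 20 to 120 N. Pads are 22 mm wide; open, the fingers measure 114 mm over their backs; the gripper's body (76 mm by 85 mm) begins 54 mm behind the grasp point. The pads swing forward as they close: fully open they stand 13 mm farther back than shut.
Start: joints at [-75.722, 24.895, 1.432, 90.138, -0.665, 64.973, -4.303], TCP at [0.215, 0.587, 0.231] pointing down, gripper open.
Joint ranges: [-149.89, 149.89], [-25.12, 119.58], [-72.63, 75.52], [4.76, 147.25], [-75.54, 255.54], [6.69, 114.76], [-157.13, 157.13]. Speed limits (degrees/s): [127.2, 127.2, 172.46, 172.46, 180, 180, 180].

## Interface

Orientations are given as a 3x3 rotation matrix whose columns are the frame's x, y, z axes.
In Python, from rig import * gives the robot as it stands. The module is installed in compiled form; this text tells all that it offers.
- The arm moves only by the tool servo_tool, never from a script. Its argument "commands" is a list of rows, each a list of 7 numbers: the shift along the tool's x, y, z in mm, then the turn, a rotation vector about the tool's x, y, z in rad, then the finger opening in mm, from 0 to 85.4. In form: [[x, y, z, ax, ay, az, grip], ...]. A call has exactly 10 rows; each row is the pose to reach, as a shift and turn from the pose commanded when the call began, along the tool's axes at that moment; what a row does not reach only later rows make up. A row lasts 1/12 s, in which the tool goes at most 41.7 mm and 7.16 degrees, less where a joint would pass 70% of its speed; a pose out of reach is approached as far as the arm can. A call with a gripper value outside its range is refused whole. The fingers move at their own pace and stop on an object; "squeeze" is the grip in N (left out, the last holds). Time passes only in rows, so rows that repeat a pose let the fingers close, or fill a call up. It gives the time, the measured TCP pose, the force and the opening at its end, in the units of the state.
- get_state(): the state, without advancing time (a new reading comes with each control period).
- grab_frame(name): name is "side" or "top"; returns (picture, depth): 400x640x3 uint8, red, green, blue; 400x640 float32, m along the optical axis (not along the pixel's ray), 0 where there is no reading.
- get_calibration(name): a dict with "K" (3x3 intrinsics, pixels), "dist_coeffs" ([k1, k2, p1, p2, k3] as OpenCV has them; the pictures are not rectified), "cam_to_world" (4x4, takes a point from camera to world coordinates). Camera axes: x right, y down, z forward; pixel columns grow to the right and rows downward; lengths in m; the calibration is good to about 2 mm. A picture is of the moment at which its call begins. get_calibration takes no time and is no camera call.
- finish_job(): hands the job in, once; it reports no verdict.
The state is a dict: "t": time; "joint_pos": joint angles; "dq": joint speeds; "joint_efforts": joint torques, N m; "ee_pos": TCP position; "eef_rot": TCP orientation; "wrist_force": force on the tool from outside, world axes, zero at the start; "torque": the same for the moment, N m; "grip_width": finger opening in m.
Only numpy, scipy, OpenCV 4.12 (cv2) and the standard library are available. Lean on these libraries where they do the work, as an engineer would, in place of code of your own. Each camera call takes 0.05 s, during which the arm holds its last target. There are 200 camera calls.

## Task

Put the drinking-water filter station on the worktop into bypass: swing its long isolator lever anticlockwise (seen from above), from along the copper pipe to across it, until it comes up firmly against its rubber buffer, and only then turn the short bar-shaped selector clockwise as far as it goes. The plate under the lever keeps the selector locked until the lever is home, and where exactly that is differs from unit to unit, so feel for it; do not strain the buffer or force a locked selector, and leave the other things on the worktop where they are.

Things in the scene. Friction and masses are not known exactly. Their poses are not given: they have to be found in the camera images.
- station: The filter station, fixed: a grey board 290 x 400 x 12 mm with a white valve block (top 54 mm over the worktop), a copper pipe along its y axis and a white canister lying along y on the far side, top at 74 mm. Origin: on the worktop under the board, 20 mm nearer than its centre; at yaw 0 x points away from the robot, y left. Isolator stem at (-20, 50), selector stem at (52, -15) mm
- isolator_axis (a point): Point on the isolator's upright turning axis, 88 mm over the worktop, at the lever's mid-height. A steel sector plate (45 mm radius) turns with the lever under it, 58 to 66 mm over the worktop, and locks the selector's tongue until the lever is home; keep fingertips over 70 mm within 55 mm of this axis
- lever_grip (a point): Middle of the isolator lever's thick grey grip, 85 mm from the axis, 88 mm over the worktop. The frame turns with the lever: y points outward along it, x to its clockwise side. The grip is 18 mm wide, 18 mm tall (79 to 97 mm over the worktop), 55 to 113 mm from the axis. Nothing beside its path is taller than 52 mm. It turns stiffly (4 N at the grip) and stays where left
- isolator (a joint): Lever angle, rad: 0 = along the station's +y, growing anticlockwise from above; starts at 0 to 0.3. Its plate meets the buffer somewhere from 1.1 to 1.7, unlike on every unit: only feeling shows it. The buffer is firm: to its 40 N limit the lever goes only about 0.07 rad on, while the push at the grip rises from 4 to 20 N. A push of 8 to 13 N is right; 0.15 rad short leaves the selector locked
- buffer: The rubber buffer, 16 x 13 x 10 mm, on a steel bracket on the valve block, its centre 36 mm from the isolator's axis and 62 mm over the worktop. It stops the steel plate that turns with the lever, not the lever itself
- selector_grip (a point): On the selector's upright turning axis, 100 mm over the worktop, where its bar is gripped. The frame turns with the selector; x runs along the bar. The grey bar is 64 mm long, 14 mm thick and stands from 81 to 113 mm over the worktop; take it across its thickness from above, fingertips at about 82 mm
- selector (a joint): Selector angle, rad: 0 = bar along the station's x axis, growing clockwise from above to its own stop at 0.75; starts at 0 to 0.12. It turns with 0.2 N m and stays where left. While the lever is not home its tongue meets the lever's plate at about 0.4
- wrench: Bystander: steel spanner, 160 mm long, lying on the board's near right part. Leave it alone
- tin: Bystander: small can, 52 mm wide and 50 mm tall, standing on the board's right part. Leave it alone
- mug: Bystander: white mug, 80 mm wide, 90 mm tall, left of the board. Leave it alone
- soap: Bystander: green washing-up bottle, 60 mm wide, 190 mm tall, right of the board. Leave it alone
- jar: Bystander: glass jar, 60 mm wide, 80 mm tall, right of the board. Leave it alone
- bowl: Bystander: white bowl, 130 mm wide, 50 mm tall, in front of the board. Leave it alone
- spoon: Bystander: wooden-handled spoon lying left of the board. Leave it alone

How it is judged (in metres and radians):
On the way, in this order (a step that is already met when the one before it is completed fails the run):
1. the lever is pressed home: its plate bears on the buffer with more than 4 N, the selector still below 0.35 rad (contact force between isolator and buffer above 4 N and value of joint selector below 0.35 rad), for 0.1 s.
2. the selector is turned past 0.66 rad (value of joint selector above 0.66 rad), for 0.2 s.
At the end, for the whole second after the job is handed in: The selector stands clockwise at its stop (beyond 0.66 of 0.75 rad), the isolator lever is still across the pipe (beyond 1.0 rad), and both are at rest (value of joint selector above 0.66 rad and value of joint isolator above 1 rad and velocity of joint each of selector, isolator below 0.1 rad/s); the robot touches nothing.
It fails at once if the buffer is strained: the plate presses on it with more than 40 N (contact force between isolator and buffer above 40 N).
It fails at once if the locked selector is forced: its tongue presses on the plate with more than 30 N (contact force between selector and isolator above 30 N).
It fails at once if one of the other things is moved by more than 30 mm (distance of any of wrench, tin, mug, soap, jar, bowl, spoon from where it was at the start of the episode above 0.03 m).
It also fails if it takes over 72 s, if anything falls off the work surface, if the arm or the gripper's body presses on something with over 40 N, if the wrist force passes 120 N, or if a joint passes its speed limit or range.

## Working session

There is one attempt and no reset: what is moved stays moved. The work goes in short steps, Python scripts to look and compute and a tool call to move; the robot and the scene stay as the last step left them, time stands still between calls to the robot, and variables do not carry over. Pictures are saved under pics/ and viewed, about 8 in all and at most 12, crops included, and the job is handed in when it is done.

Besides the shell and the picture viewer there is one more tool, called as a command line: name --pt "numbers of a row" for each row, then --argument value for the rest. servo_tool: Moves the arm, as the interface text tells. Its arguments: {"type":"object","properties":{"commands":{"type":"array"},"squeeze":{"type":"number"}},"required":["commands"]}

```bash
mkdir -p pics; cat > h.py <<'E'
from rig import *
import numpy as np, cv2
def P(name,depth,u,v,z=None):
    c=get_calibration(name);K=np.array(c["K"],float);T=np.array(c["cam_to_world"])
    r=cv2.undistortPoints(np.array([[[u,v]]],float),K,np.array(c["dist_coeffs"],float))[0,0]
    d=T[:3,:3]@np.array([r[0],r[1],1.]); 
    if z is not None: return T[:3,3]+d*(z-T[2,3])/d[2]
    return T[:3,3]+d*depth[int(v),int(u)]
def save(n,p,crop=None,s=1):
    if crop: p=p[crop[1]:crop[3],crop[0]:crop[2]]
    cv2.imwrite("pics/"+n,cv2.resize(p[:,:,::-1],None,fx=s,fy=s,interpolation=cv2.INTER_CUBIC))
E
python3 - <<'E'
from h import *
for n in("top","side"):
    p,d=grab_frame(n);np.save(n+"d.npy",d);np.save(n+"p.npy",p);save(n+"0.png",p)
s=get_state();print({k:np.round(v,3) for k,v in s.items()})
E
```

```text
{'t': np.float64(0.1), 'joint_pos': array([-75.723,  24.932,   1.43 ,  90.184,  -0.665,  64.973,  -4.3  ]), 'dq': array([ 0.027, -0.041, -0.017, -0.15 , -0.064, -0.04 ,  0.021]), 'joint_efforts': array([ 4.0000e-03, -6.7175e+01,  1.0290e+00, -3.1690e+01,  1.6000e-02,
        7.0000e-03,  0.0000e+00]), 'ee_pos': array([0.215, 0.586, 0.231]), 'eef_rot': array([[ 0.345,  0.939, -0.   ],
       [ 0.939, -0.345, -0.001],
       [-0.001,  0.   , -1.   ]]), 'wrist_force': array([0.078, 0.147, 0.343]), 'torque': array([-0.017, -0.059,  0.044]), 'grip_width': np.float64(0.085)}
```

View pics/top0.png

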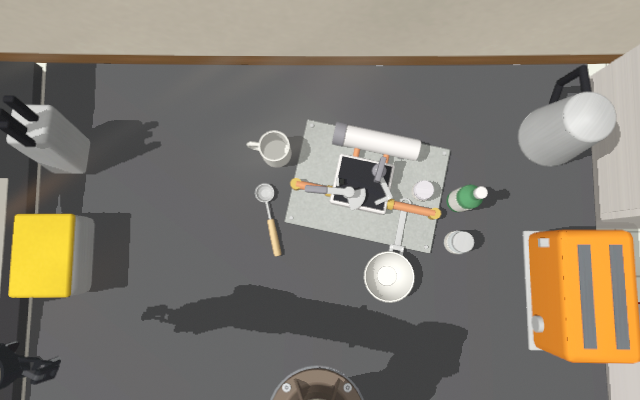

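View pics/side0.png

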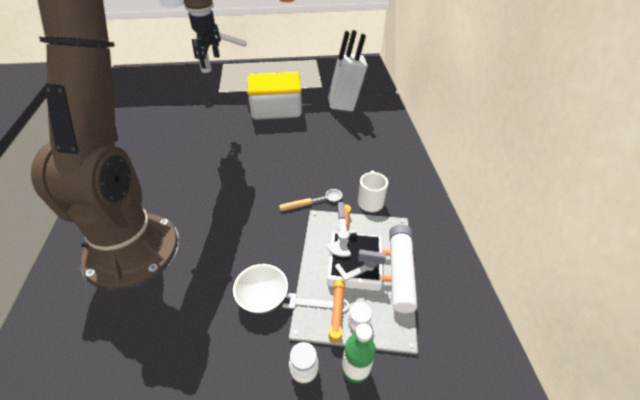

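The top view shows the station around (370,185), with the lever pointing left near (318,189), the pivot near (350,193) and the selector near (380,170). I'll enlarge that area.

```bash
python3 - <<'E'
from h import *
p=np.load("topp.npy");d=np.load("topd.npy")
save("crop1.png",p,(280,110,460,260),4.4)
for n,u,v,z in [("cTL",309,122,.012),("cTR",449,148,.012),("cBL",288,222,.012),("cBR",431,251,.012),("piv",350,193,.097),("tip",303,188,.088)]:
    print(n,P("top",d,u,v,z).round(3),P("top",d,u,v).round(3))
E
```

```text
cTL [0.782 0.022 0.012] [0.782 0.021 0.014]
cTR [ 0.709 -0.361  0.012] [ 0.711 -0.364  0.004]
cBL [0.506 0.078 0.012] [0.507 0.078 0.009]
cBR [ 0.429 -0.306  0.012] [ 0.429 -0.308  0.001]
piv [ 0.575 -0.084  0.097] [ 0.574 -0.084  0.099]
tip [0.589 0.035 0.088] [0.594 0.036 0.047]
```

View pics/crop1.png

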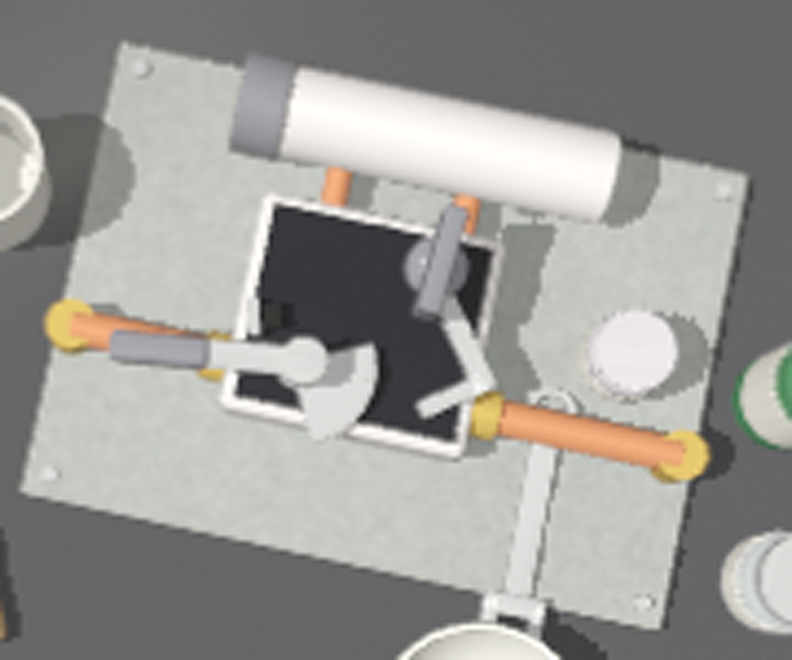

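Board corners put the station origin near (0.587,-0.138) with yaw about -0.19. The isolator comes out at (0.577,-0.085), which agrees with the directly seen pivot. The selector is at (0.635,-0.163) and the lever angle is about 0.12. Next I move to the far side of the lever grip with the fingers shut.

servo_tool --pt "-20 29 0 0 0 -0.03 0" --pt "-41 58 0 0 0 -0.06 0" --pt "-62 86 0 0 0 -0.09 0" --pt "-83 115 0 0 0 -0.12 0" --pt "-103 144 0 0 0 -0.15 0" --pt "-124 173 0 0 0 -0.18 0" --pt "-145 202 0 0 0 -0.21 0" --pt "-165 230 0 0 0 -0.24 0" --pt "-186 259 0 0 0 -0.26 0" --pt "-206 288 0 0 0 -0.28 0" --squeeze 40

```text
t: 0.93
ee_pos: [0.4152, 0.2922, 0.2312]
eef_rot: [[0.071, 0.997, -0.0], [0.997, -0.071, -0.0], [-0.0, -0.0, -1.0]]
wrist_force: [1.3, 0.4, -0.5]
grip_width: 0.0
```

servo_tool --pt "-28 22 0 0 0 0 0" --pt "-59 47 0 0 0 0 0" --pt "-90 72 5 0 0 0 0" --pt "-121 96 15 0 0 0 0" --pt "-152 120 30 0 0 0 0" --pt "-183 144 45 0 0 0 0" --pt "-214 168 65 0 0 0 0" --pt "-245 192 85 0 0 0 0" --pt "-277 218 100 0 0 0 0" --pt "-277 218 111 0 0 0 0"

```text
t: 1.77
ee_pos: [0.6147, -0.0058, 0.119]
eef_rot: [[0.079, 0.997, 0.001], [0.997, -0.079, -0.004], [-0.004, 0.002, -1.0]]
wrist_force: [-0.3, -0.8, 0.6]
grip_width: 0.0
```

```bash
python3 - <<'E'
from h import *
s=get_state();print(s["ee_pos"].round(4),s["wrist_force"].round(2),s["joint_pos"].round(1))
p,d=grab_frame("side");save("s1.png",p,(290,170,430,320),4)
E
```

```text
[ 0.6147 -0.0058  0.119 ] [-0.32 -0.8   0.65] [-12.9  30.3  12.1  99.7  -7.6  50.7  87.8]
```

View pics/s1.png

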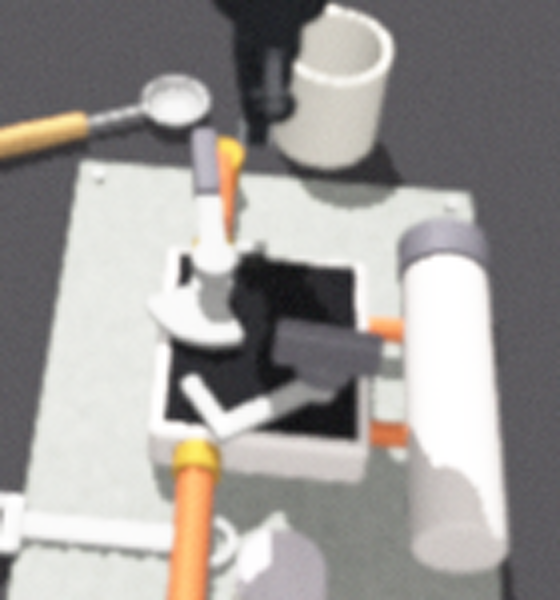

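The fingers are beyond the lever on its far side (side view: finger at (265,110), grip at (205,160)) and clear of the mug. Joint 7 would run out on an anticlockwise swing from here, so I make a half turn clockwise first.

servo_tool --pt "0 0 0 0 0 0.11 0" --pt "0 0 0 0 0 0.22 0" --pt "0 0 0 0 0 0.33 0" --pt "0 0 0 0 0 0.44 0" --pt "0 0 0 0 0 0.55 0" --pt "0 0 0 0 0 0.66 0" --pt "0 0 0 0 0 0.77 0" --pt "0 0 0 0 0 0.88 0" --pt "0 0 0 0 0 0.99 0" --pt "0 0 0 0 0 1.1 0"

```text
t: 2.65
ee_pos: [0.6119, 0.0029, 0.1202]
eef_rot: [[0.923, 0.384, -0.001], [0.384, -0.923, 0.0], [-0.0, -0.001, -1.0]]
wrist_force: [-0.1, -0.1, 0.5]
grip_width: 0.0002
```

servo_tool --pt "0 0 0 0 0 0.11 0" --pt "0 0 0 0 0 0.22 0" --pt "0 0 0 0 0 0.33 0" --pt "0 0 0 0 0 0.44 0" --pt "0 0 0 0 0 0.55 0" --pt "0 0 0 0 0 0.66 0" --pt "0 0 0 0 0 0.77 0" --pt "0 0 0 0 0 0.88 0" --pt "0 0 0 0 0 0.99 0" --pt "0 0 0 0 0 1.1 0"

```text
t: 3.48
ee_pos: [0.6119, 0.003, 0.1202]
eef_rot: [[0.761, -0.649, -0.001], [-0.649, -0.761, 0.001], [-0.001, -0.0, -1.0]]
wrist_force: [-0.1, -0.1, -0.6]
grip_width: 0.0
```

servo_tool --pt "0 0 0 0 0 0.11 0" --pt "0 0 0 0 0 0.22 0" --pt "0 0 0 0 0 0.33 0" --pt "0 0 0 0 0 0.44 0" --pt "0 0 0 0 0 0.55 0" --pt "0 0 0 0 0 0.66 0" --pt "0 0 0 0 0 0.77 0" --pt "0 0 0 0 0 0.88 0" --pt "0 0 0 0 0 0.94 0" --pt "0 0 0 0 0 0.94 0"

```text
t: 4.32
ee_pos: [0.6119, 0.0031, 0.1198]
eef_rot: [[-0.072, -0.997, -0.001], [-0.997, 0.072, 0.0], [-0.0, 0.001, -1.0]]
wrist_force: [0.4, 0.7, -0.9]
grip_width: -0.0002
```

servo_tool --pt "0 0 8 0 0 0 0" --pt "0 0 20 0 0 0 0" --pt "0 0 32 0 0 0 0" --pt "0 0 40 0 0 0 0" --pt "0 0 44 0 0 0 0" --pt "5 0 45 0 0 0 0" --pt "5 2 45 0 0 0 0" --pt "5 4 45 0 0 0 0" --pt "5 6 45 0 0 0 0" --pt "5 6 45 0 0 0 0"

```text
t: 5.15
ee_pos: [0.6057, -0.0024, 0.0757]
eef_rot: [[-0.07, -0.998, 0.0], [-0.998, 0.07, 0.0], [-0.0, -0.0, -1.0]]
wrist_force: [-0.9, 0.9, 0.4]
grip_width: 0.0002
```

```bash
cat > arc.py <<'E'
import sys,numpy as np
r,o=float(sys.argv[1]),float(sys.argv[2])
for f in map(float,sys.argv[3:]):
    u=r*np.cos(f)-o*np.sin(f);t=r*np.sin(f)+o*np.cos(f)
    print(f"[{-(u-r):.0f}, {t-o:.0f}, 0, 0, 0, {-f}, 0],",end=" ")
E
python3 arc.py 85 -22 .03 .06 .1 .15 .2 .25 .3 .35 .4 .45
```

```text
[-1, 3, 0, 0, 0, -0.03, 0], [-1, 5, 0, 0, 0, -0.06, 0], [-2, 9, 0, 0, 0, -0.1, 0], [-2, 13, 0, 0, 0, -0.15, 0], [-3, 17, 0, 0, 0, -0.2, 0], [-3, 22, 0, 0, 0, -0.25, 0], [-3, 26, 0, 0, 0, -0.3, 0], [-2, 30, 0, 0, 0, -0.35, 0], [-2, 35, 0, 0, 0, -0.4, 0], [-1, 39, 0, 0, 0, -0.45, 0],
```

servo_tool --pt "-1 3 0 0 0 -0.03 0" --pt "-1 5 0 0 0 -0.06 0" --pt "-2 9 0 0 0 -0.1 0" --pt "-2 13 0 0 0 -0.15 0" --pt "-3 17 0 0 0 -0.2 0" --pt "-3 22 0 0 0 -0.25 0" --pt "-3 26 0 0 0 -0.3 0" --pt "-2 30 0 0 0 -0.35 0" --pt "-2 35 0 0 0 -0.4 0" --pt "-1 39 0 0 0 -0.45 0"

```text
t: 5.98
ee_pos: [0.5682, 0.002, 0.0759]
eef_rot: [[0.375, -0.927, 0.003], [-0.927, -0.375, 0.0], [0.001, -0.003, -1.0]]
wrist_force: [3.8, 2.7, -2.4]
grip_width: 0.0004
```

Steady drag of about 4.6 N against the push, so the lever is moving. I go on to just short of the earliest stop angle.

servo_tool --pt "-1 4 0 0 0 -0.05 0" --pt "-2 8 0 0 0 -0.09 0" --pt "-2 12 0 0 0 -0.14 0" --pt "-3 15 0 0 0 -0.18 0" --pt "-3 19 0 0 0 -0.22 0" --pt "-3 22 0 0 0 -0.26 0" --pt "-3 26 0 0 0 -0.3 0" --pt "-2 30 0 0 0 -0.35 0" --pt "-2 33 0 0 0 -0.38 0" --pt "-2 35 0 0 0 -0.4 0"

```text
t: 6.82
ee_pos: [0.535, -0.0094, 0.076]
eef_rot: [[0.706, -0.708, 0.003], [-0.708, -0.706, 0.0], [0.002, -0.002, -1.0]]
wrist_force: [6.0, 0.8, -0.7]
grip_width: -0.0
```

```bash
python3 arc.py 85 -22 .01 .02 .03 .04 .05 .06 .07 .08 .09 .1 |sed 's/\]/]\n/g'; cat > st.py <<'E'
from h import *
s=get_state();p=s["ee_pos"];R=np.array(s["eef_rot"]);F=s["wrist_force"]
d=p[:2]-[.577,-.085];u=-R[:2,0];t=R[:2,1]
print("u,t mm",(d@u*1e3).round(1),(d@t*1e3).round(1),"tool theta",(np.arctan2(u[1],u[0])-np.pi/2+.19).round(3),"lever theta",(np.arctan2(d[1],d[0])-np.pi/2+.19+np.arcsin(20/np.hypot(*d)/1e3)).round(3),"F t,u,z",(F[:2]@t).round(2),(F[:2]@u).round(2),F[2].round(2),"j7",s["joint_pos"][6].round(1))
E
python3 st.py
```

```text
[-0, 1, 0, 0, 0, -0.01, 0]
, [-0, 2, 0, 0, 0, -0.02, 0]
, [-1, 3, 0, 0, 0, -0.03, 0]
, [-1, 3, 0, 0, 0, -0.04, 0]
, [-1, 4, 0, 0, 0, -0.05, 0]
, [-1, 5, 0, 0, 0, -0.06, 0]
, [-1, 6, 0, 0, 0, -0.07, 0]
, [-1, 7, 0, 0, 0, -0.08, 0]
, [-2, 8, 0, 0, 0, -0.09, 0]
, [-2, 9, 0, 0, 0, -0.1, 0]
, u,t mm 83.2 -23.6 tool theta 0.973 lever theta 0.93 F t,u,z -4.85 -3.7 -0.67 j7 -15.5
```

Free so far (4.9 N), lever near 0.93. From here I feel in 0.05 rad steps, at most about 11 N of rise each.

servo_tool --pt "0 0.9 0 0 0 -0.01 0" --pt "-0.4 1.7 0 0 0 -0.02 0" --pt "-0.6 2.6 0 0 0 -0.03 0" --pt "-0.8 3.4 0 0 0 -0.04 0" --pt "-1 4.3 0 0 0 -0.05 0" --pt "-1 4.3 0 0 0 -0.05 0" --pt "-1 4.3 0 0 0 -0.05 0" --pt "-1 4.3 0 0 0 -0.05 0" --pt "-1 4.3 0 0 0 -0.05 0" --pt "-1 4.3 0 0 0 -0.05 0"

```text
t: 7.65
ee_pos: [0.5301, -0.0121, 0.0753]
eef_rot: [[0.738, -0.675, -0.0], [-0.675, -0.738, -0.0], [-0.0, 0.0, -1.0]]
wrist_force: [4.0, 2.1, 2.9]
grip_width: -0.0003
```

```bash
python3 st.py
```

```text
u,t mm 83.8 -22.1 tool theta 1.02 lever theta 0.995 F t,u,z -4.26 -1.58 2.9 j7 -13.2
```

servo_tool --pt "0 0.9 0 0 0 -0.01 0" --pt "-0.4 1.7 0 0 0 -0.02 0" --pt "-0.6 2.6 0 0 0 -0.03 0" --pt "-0.8 3.4 0 0 0 -0.04 0" --pt "-1 4.3 0 0 0 -0.05 0" --pt "-1 4.3 0 0 0 -0.05 0" --pt "-1 4.3 0 0 0 -0.05 0" --pt "-1 4.3 0 0 0 -0.05 0" --pt "-1 4.3 0 0 0 -0.05 0" --pt "-1 4.3 0 0 0 -0.05 0"

```text
t: 8.48
ee_pos: [0.526, -0.0147, 0.0751]
eef_rot: [[0.77, -0.638, -0.001], [-0.638, -0.77, -0.0], [-0.001, 0.001, -1.0]]
wrist_force: [0.9, 1.8, 0.5]
grip_width: -0.0001
```

```bash
python3 st.py
```

```text
u,t mm 84.1 -21.7 tool theta 1.07 lever theta 1.05 F t,u,z -1.95 0.39 0.47 j7 -10.7
```

servo_tool --pt "0 0.4 0 0 0 -0.005 0" --pt "0 0.9 0 0 0 -0.01 0" --pt "-0.2 1.3 0 0 0 -0.015 0" --pt "-0.4 1.7 0 0 0 -0.02 0" --pt "-0.5 2.2 0 0 0 -0.025 0" --pt "-0.6 2.6 0 0 0 -0.03 0" --pt "-0.7 3.0 0 0 0 -0.035 0" --pt "-0.8 3.4 0 0 0 -0.04 0" --pt "-0.9 3.9 0 0 0 -0.045 0" --pt "-1 4.3 0 0 0 -0.05 0"

```text
t: 9.32
ee_pos: [0.5228, -0.0173, 0.0752]
eef_rot: [[0.802, -0.598, -0.0], [-0.598, -0.802, 0.0], [-0.0, 0.0, -1.0]]
wrist_force: [4.0, 2.5, -3.5]
grip_width: -0.0001
```

```bash
python3 st.py
```

```text
u,t mm 83.9 -21.9 tool theta 1.12 lever theta 1.098 F t,u,z -4.41 -1.69 -3.5 j7 -8.2
```

servo_tool --pt "0 0.4 0 0 0 -0.005 0" --pt "0 0.9 0 0 0 -0.01 0" --pt "-0.2 1.3 0 0 0 -0.015 0" --pt "-0.4 1.7 0 0 0 -0.02 0" --pt "-0.5 2.2 0 0 0 -0.025 0" --pt "-0.6 2.6 0 0 0 -0.03 0" --pt "-0.7 3.0 0 0 0 -0.035 0" --pt "-0.8 3.4 0 0 0 -0.04 0" --pt "-0.9 3.9 0 0 0 -0.045 0" --pt "-1 4.3 0 0 0 -0.05 0"

```text
t: 10.15
ee_pos: [0.5196, -0.0202, 0.0753]
eef_rot: [[0.831, -0.557, 0.0], [-0.557, -0.831, -0.0], [0.0, -0.0, -1.0]]
wrist_force: [3.3, 2.6, -2.7]
grip_width: -0.0001
```

```bash
python3 st.py
```

```text
u,t mm 83.8 -21.9 tool theta 1.17 lever theta 1.148 F t,u,z -4.04 -1.26 -2.66 j7 -5.7
```

servo_tool --pt "0 0.4 0 0 0 -0.005 0" --pt "0 0.9 0 0 0 -0.01 0" --pt "-0.2 1.3 0 0 0 -0.015 0" --pt "-0.4 1.7 0 0 0 -0.02 0" --pt "-0.5 2.2 0 0 0 -0.025 0" --pt "-0.6 2.6 0 0 0 -0.03 0" --pt "-0.7 3.0 0 0 0 -0.035 0" --pt "-0.8 3.4 0 0 0 -0.04 0" --pt "-0.9 3.9 0 0 0 -0.045 0" --pt "-1 4.3 0 0 0 -0.05 0"

```text
t: 10.98
ee_pos: [0.5165, -0.0232, 0.0754]
eef_rot: [[0.857, -0.515, 0.0], [-0.515, -0.857, -0.0], [0.0, -0.0, -1.0]]
wrist_force: [4.7, 2.3, -1.6]
grip_width: -0.0001
```

```bash
python3 st.py
```

```text
u,t mm 83.7 -21.8 tool theta 1.22 lever theta 1.199 F t,u,z -4.39 -2.84 -1.63 j7 -3.1
```

servo_tool --pt "0 0.4 0 0 0 -0.005 0" --pt "0 0.9 0 0 0 -0.01 0" --pt "-0.2 1.3 0 0 0 -0.015 0" --pt "-0.4 1.7 0 0 0 -0.02 0" --pt "-0.5 2.2 0 0 0 -0.025 0" --pt "-0.6 2.6 0 0 0 -0.03 0" --pt "-0.7 3.0 0 0 0 -0.035 0" --pt "-0.8 3.4 0 0 0 -0.04 0" --pt "-0.9 3.9 0 0 0 -0.045 0" --pt "-1 4.3 0 0 0 -0.05 0"

```text
t: 11.82
ee_pos: [0.5135, -0.0265, 0.0754]
eef_rot: [[0.882, -0.471, 0.0], [-0.471, -0.882, -0.0], [0.0, -0.0, -1.0]]
wrist_force: [4.6, 2.0, -2.2]
grip_width: 0.0001
```

```bash
python3 st.py
```

```text
u,t mm 83.6 -21.7 tool theta 1.27 lever theta 1.25 F t,u,z -3.91 -3.13 -2.2 j7 -0.6
```

servo_tool --pt "0 0.4 0 0 0 -0.005 0" --pt "0 0.9 0 0 0 -0.01 0" --pt "-0.2 1.3 0 0 0 -0.015 0" --pt "-0.4 1.7 0 0 0 -0.02 0" --pt "-0.5 2.2 0 0 0 -0.025 0" --pt "-0.6 2.6 0 0 0 -0.03 0" --pt "-0.7 3.0 0 0 0 -0.035 0" --pt "-0.8 3.4 0 0 0 -0.04 0" --pt "-0.9 3.9 0 0 0 -0.045 0" --pt "-1 4.3 0 0 0 -0.05 0"

```text
t: 12.65
ee_pos: [0.5106, -0.0298, 0.0754]
eef_rot: [[0.904, -0.427, 0.001], [-0.427, -0.904, -0.0], [0.001, -0.0, -1.0]]
wrist_force: [4.2, 3.1, -0.1]
grip_width: 0.0004
```

```bash
python3 st.py
```

```text
u,t mm 83.6 -21.6 tool theta 1.32 lever theta 1.301 F t,u,z -4.61 -2.43 -0.1 j7 2.0
```

servo_tool --pt "0 0.4 0 0 0 -0.005 0" --pt "0 0.9 0 0 0 -0.01 0" --pt "-0.2 1.3 0 0 0 -0.015 0" --pt "-0.4 1.7 0 0 0 -0.02 0" --pt "-0.5 2.2 0 0 0 -0.025 0" --pt "-0.6 2.6 0 0 0 -0.03 0" --pt "-0.7 3.0 0 0 0 -0.035 0" --pt "-0.8 3.4 0 0 0 -0.04 0" --pt "-0.9 3.9 0 0 0 -0.045 0" --pt "-1 4.3 0 0 0 -0.05 0"

```text
t: 13.48
ee_pos: [0.508, -0.0332, 0.0755]
eef_rot: [[0.925, -0.381, 0.001], [-0.381, -0.925, -0.0], [0.001, -0.0, -1.0]]
wrist_force: [4.4, 2.2, -0.6]
grip_width: 0.0001
```

```bash
python3 st.py
```

```text
u,t mm 83.6 -21.6 tool theta 1.37 lever theta 1.351 F t,u,z -3.71 -3.27 -0.62 j7 4.6
```

servo_tool --pt "0 0.4 0 0 0 -0.005 0" --pt "0 0.9 0 0 0 -0.01 0" --pt "-0.2 1.3 0 0 0 -0.015 0" --pt "-0.4 1.7 0 0 0 -0.02 0" --pt "-0.5 2.2 0 0 0 -0.025 0" --pt "-0.6 2.6 0 0 0 -0.03 0" --pt "-0.7 3.0 0 0 0 -0.035 0" --pt "-0.8 3.4 0 0 0 -0.04 0" --pt "-0.9 3.9 0 0 0 -0.045 0" --pt "-1 4.3 0 0 0 -0.05 0"

```text
t: 14.32
ee_pos: [0.5054, -0.0367, 0.0755]
eef_rot: [[0.943, -0.334, 0.001], [-0.334, -0.943, 0.0], [0.001, -0.0, -1.0]]
wrist_force: [4.6, 3.0, 0.5]
grip_width: 0.0001
```

```bash
python3 st.py
```

```text
u,t mm 83.6 -21.6 tool theta 1.42 lever theta 1.401 F t,u,z -4.41 -3.33 0.45 j7 7.2
```

servo_tool --pt "0 0.4 0 0 0 -0.005 0" --pt "0 0.9 0 0 0 -0.01 0" --pt "-0.2 1.3 0 0 0 -0.015 0" --pt "-0.4 1.7 0 0 0 -0.02 0" --pt "-0.5 2.2 0 0 0 -0.025 0" --pt "-0.6 2.6 0 0 0 -0.03 0" --pt "-0.7 3.0 0 0 0 -0.035 0" --pt "-0.8 3.4 0 0 0 -0.04 0" --pt "-0.9 3.9 0 0 0 -0.045 0" --pt "-1 4.3 0 0 0 -0.05 0"

```text
t: 15.15
ee_pos: [0.503, -0.0404, 0.0755]
eef_rot: [[0.958, -0.286, 0.001], [-0.286, -0.958, 0.0], [0.001, -0.0, -1.0]]
wrist_force: [4.6, 2.9, 0.7]
grip_width: 0.0001
```

```bash
python3 st.py
```

```text
u,t mm 83.7 -21.5 tool theta 1.47 lever theta 1.452 F t,u,z -4.07 -3.58 0.73 j7 9.8
```

servo_tool --pt "0 0.4 0 0 0 -0.005 0" --pt "0 0.9 0 0 0 -0.01 0" --pt "-0.2 1.3 0 0 0 -0.015 0" --pt "-0.4 1.7 0 0 0 -0.02 0" --pt "-0.5 2.2 0 0 0 -0.025 0" --pt "-0.6 2.6 0 0 0 -0.03 0" --pt "-0.7 3.0 0 0 0 -0.035 0" --pt "-0.8 3.4 0 0 0 -0.04 0" --pt "-0.9 3.9 0 0 0 -0.045 0" --pt "-1 4.3 0 0 0 -0.05 0"

```text
t: 15.98
ee_pos: [0.5007, -0.0442, 0.0755]
eef_rot: [[0.971, -0.238, 0.0], [-0.238, -0.971, 0.0], [0.0, -0.0, -1.0]]
wrist_force: [4.7, 4.2, 1.5]
grip_width: 0.0001
```

```bash
python3 st.py
```

```text
u,t mm 83.8 -21.4 tool theta 1.52 lever theta 1.503 F t,u,z -5.18 -3.58 1.52 j7 12.4
```

Slight rise to 5.2 N, so I take half steps.

servo_tool --pt "0 0.2 0 0 0 -0.002 0" --pt "0 0.4 0 0 0 -0.005 0" --pt "0 0.7 0 0 0 -0.008 0" --pt "-0.2 0.9 0 0 0 -0.01 0" --pt "-0.2 1.1 0 0 0 -0.012 0" --pt "-0.3 1.3 0 0 0 -0.015 0" --pt "-0.3 1.5 0 0 0 -0.018 0" --pt "-0.4 1.7 0 0 0 -0.02 0" --pt "-0.5 1.9 0 0 0 -0.022 0" --pt "-0.5 2.1 0 0 0 -0.025 0"

```text
t: 16.82
ee_pos: [0.4996, -0.046, 0.0754]
eef_rot: [[0.977, -0.214, 0.0], [-0.214, -0.977, 0.0], [0.0, -0.0, -1.0]]
wrist_force: [3.2, 2.8, 2.0]
grip_width: 0.0001
```

```bash
python3 st.py
```

```text
u,t mm 84.0 -21.5 tool theta 1.545 lever theta 1.527 F t,u,z -3.47 -2.52 1.97 j7 13.7
```

Noise, so it is still free. I carry on at 0.04.

servo_tool --pt "0 0.3 0 0 0 -0.004 0" --pt "0 0.7 0 0 0 -0.008 0" --pt "-0.2 1.0 0 0 0 -0.012 0" --pt "-0.3 1.4 0 0 0 -0.016 0" --pt "-0.4 1.7 0 0 0 -0.02 0" --pt "-0.5 2.0 0 0 0 -0.024 0" --pt "-0.6 2.4 0 0 0 -0.028 0" --pt "-0.7 2.7 0 0 0 -0.032 0" --pt "-0.8 3.1 0 0 0 -0.036 0" --pt "-0.8 3.4 0 0 0 -0.04 0"

```text
t: 17.65
ee_pos: [0.498, -0.0493, 0.0753]
eef_rot: [[0.985, -0.175, -0.0], [-0.175, -0.985, 0.0], [-0.0, -0.0, -1.0]]
wrist_force: [2.9, 4.3, 2.9]
grip_width: -0.0001
```

```bash
python3 st.py
```

```text
u,t mm 84.0 -21.3 tool theta 1.585 lever theta 1.57 F t,u,z -4.73 -2.11 2.86 j7 15.8
```

servo_tool --pt "0 0.3 0 0 0 -0.004 0" --pt "0 0.7 0 0 0 -0.008 0" --pt "-0.2 1.0 0 0 0 -0.012 0" --pt "-0.3 1.4 0 0 0 -0.016 0" --pt "-0.4 1.7 0 0 0 -0.02 0" --pt "-0.5 2.0 0 0 0 -0.024 0" --pt "-0.6 2.4 0 0 0 -0.028 0" --pt "-0.7 2.7 0 0 0 -0.032 0" --pt "-0.8 3.1 0 0 0 -0.036 0" --pt "-0.8 3.4 0 0 0 -0.04 0"

```text
t: 18.48
ee_pos: [0.497, -0.0515, 0.0753]
eef_rot: [[0.991, -0.134, 0.0], [-0.134, -0.991, 0.001], [0.0, -0.001, -1.0]]
wrist_force: [3.8, 8.2, 2.0]
grip_width: 0.0
```

```bash
python3 st.py
```

```text
u,t mm 83.8 -22.5 tool theta 1.626 lever theta 1.597 F t,u,z -8.68 -2.67 2.0 j7 18.0
```

The buffer is met: 8.7 N with the lever lagging at about 1.60. I add a touch and hold.

servo_tool --pt "0 0.3 0 0 0 0 0" --pt "0 0.6 0 0 0 0 0" --pt "0 0.9 0 0 0 0 0" --pt "0 1.0 0 0 0 0 0" --pt "0 1.0 0 0 0 0 0" --pt "0 1.0 0 0 0 0 0" --pt "0 1.0 0 0 0 0 0" --pt "0 1.0 0 0 0 0 0" --pt "0 1.0 0 0 0 0 0" --pt "0 1.0 0 0 0 0 0"

```text
t: 19.32
ee_pos: [0.4969, -0.0519, 0.0753]
eef_rot: [[0.991, -0.134, 0.0], [-0.134, -0.991, 0.002], [0.0, -0.002, -1.0]]
wrist_force: [4.1, 9.5, 2.1]
grip_width: 0.0002
```

```bash
python3 st.py
```

```text
u,t mm 83.8 -22.0 tool theta 1.626 lever theta 1.602 F t,u,z -9.94 -2.78 2.1 j7 18.1
```

Steady 10 N, in the right band. I back off and rise.

servo_tool --pt "0 -2 0 0 0 0 0" --pt "0 -6 0 0 0 0 0" --pt "0 -11 0 0 0 0 0" --pt "0 -16 0 0 0 0 0" --pt "0 -18 -8 0 0 0 0" --pt "0 -18 -25 0 0 0 0" --pt "0 -18 -45 0 0 0 0" --pt "0 -18 -65 0 0 0 0" --pt "0 -18 -80 0 0 0 0" --pt "0 -18 -90 0 0 0 0"

```text
t: 20.15
ee_pos: [0.4993, -0.0359, 0.1672]
eef_rot: [[0.991, -0.136, 0.001], [-0.136, -0.991, 0.0], [0.001, -0.0, -1.0]]
wrist_force: [0.1, -0.1, -0.5]
grip_width: -0.0001
```

```bash
python3 - <<'E'
from h import *
s=get_state();print(s["ee_pos"].round(4),s["wrist_force"].round(2))
p,d=grab_frame("top");np.save("t2d.npy",d);save("t2.png",p,(300,120,440,240),5)
E
```

```text
[ 0.4993 -0.0359  0.1672] [ 0.09 -0.12 -0.51]
```

View pics/t2.png

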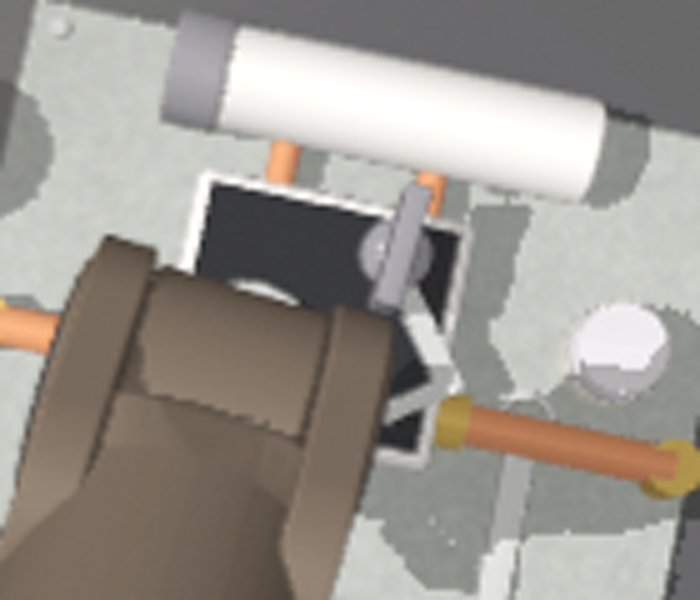

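The arm hides the lever. The selector bar is clear, with its ends at crop (417,186) and (386,306) and its middle at (401,246).

```bash
python3 - <<'E'
from h import *
d=np.load("t2d.npy")
q=lambda u,v:(300+u/5,120+v/5)
for a in [(401,246),(417,186),(386,306)]: print(P("top",d,*q(*a),.113).round(4),P("top",d,*q(*a)).round(4))
E
```

```text
[ 0.6327 -0.159   0.113 ] [ 0.6318 -0.1582  0.1181]
[ 0.6633 -0.1674  0.113 ] [ 0.6633 -0.1674  0.1129]
[ 0.6023 -0.1511  0.113 ] [ 0.6039 -0.1524  0.1029]
```

servo_tool --pt "15 11 0 0 0 -0.08 50" --pt "30 21 0 0 0 -0.16 50" --pt "45 32 0 0 0 -0.24 50" --pt "60 42 0 0 0 -0.32 50" --pt "75 53 0 0 0 -0.4 50" --pt "90 63 0 0 0 -0.48 50" --pt "105 74 0 0 0 -0.56 50" --pt "120 84 0 0 0 -0.64 50" --pt "135 95 0 0 0 -0.72 50" --pt "150 106 0 0 0 -0.8 50"

```text
t: 21.03
ee_pos: [0.6333, -0.1615, 0.1643]
eef_rot: [[0.785, 0.619, -0.001], [0.619, -0.785, 0.0], [-0.001, -0.001, -1.0]]
wrist_force: [-0.1, -0.4, -0.4]
grip_width: 0.05
```

servo_tool --pt "0 0 0 0 0 -0.08 50" --pt "0 0 0 0 0 -0.16 50" --pt "0 0 0 0 0 -0.24 50" --pt "0 0 0 0 0 -0.32 50" --pt "0 0 0 0 0 -0.4 50" --pt "0 0 0 0 0 -0.48 50" --pt "0 0 0 0 0 -0.56 50" --pt "0 0 0 0 0 -0.64 50" --pt "0 0 0 0 0 -0.64 50" --pt "0 0 0 0 0 -0.64 50"

```text
t: 21.87
ee_pos: [0.6327, -0.1611, 0.1647]
eef_rot: [[0.266, 0.964, -0.001], [0.964, -0.266, 0.0], [0.0, -0.001, -1.0]]
wrist_force: [0.1, 0.0, -0.3]
grip_width: 0.0501
```

```bash
python3 - <<'E'
from h import *
s=get_state();p=s["ee_pos"];R=np.array(s["eef_rot"]);print(p.round(4),R.round(3)[:,0],s["grip_width"].round(3),s["joint_pos"].round(1))
e=np.array([.634,-.161])-p[:2];print("tool x,y mm",(R[:2,0]@e*1e3).round(1),(R[:2,1]@e*1e3).round(1),"angle",np.degrees(np.arctan2(R[1,0],R[0,0])).round(1))
g,d=grab_frame("side");save("s3.png",g,(280,140,430,330),3)
E
```

```text
Traceback (most recent call last):
AttributeError: 'float' object has no attribute 'round'
```

```bash
python3 - <<'E'
from h import *
g,d=grab_frame("side");save("s3.png",g,(280,140,430,330),3)
E
```

```text
(no output)
```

View pics/s3.png

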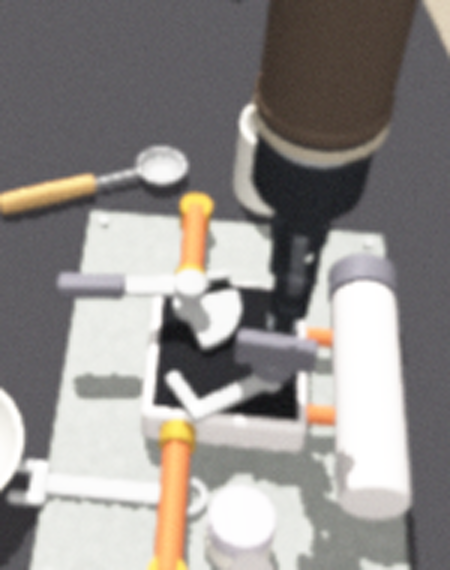

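The lever (grip at (90,284)) stands across the pipe, and the gripper is over the selector at (275,350). I descend and close.

servo_tool --pt "0 0 12 0 0 0 50" --pt "0 0 26 0 0 0 50" --pt "0 0 40 0 0 0 50" --pt "0 0 54 0 0 0 50" --pt "0 0 66 0 0 0 50" --pt "0 0 74 0 0 0 50" --pt "0 0 80 0 0 0 50" --pt "0 0 82 0 0 0 50" --pt "0 0 82 0 0 0 50" --pt "0 0 82 0 0 0 50"

```text
t: 22.75
ee_pos: [0.6335, -0.1612, 0.0838]
eef_rot: [[0.264, 0.965, 0.001], [0.965, -0.264, -0.0], [0.0, 0.001, -1.0]]
wrist_force: [-0.1, 0.6, 0.2]
grip_width: 0.0496
```

servo_tool --pt "0 0 0 0 0 0 40" --pt "0 0 0 0 0 0 30" --pt "0 0 0 0 0 0 24" --pt "0 0 0 0 0 0 20" --pt "0 0 0 0 0 0 18" --pt "0 0 0 0 0 0 16" --pt "0 0 0 0 0 0 14" --pt "0 0 0 0 0 0 12" --pt "0 0 0 0 0 0 10" --pt "0 0 0 0 0 0 10" --squeeze 40

```text
t: 23.58
ee_pos: [0.6343, -0.1593, 0.0844]
eef_rot: [[0.262, 0.965, 0.002], [0.965, -0.262, 0.002], [0.002, 0.002, -1.0]]
wrist_force: [-0.0, 4.7, 8.0]
grip_width: 0.0136
```

servo_tool --pt "1 0 0 0 0 0.02 10" --pt "1.5 0 -0.5 0 0 0.05 10" --pt "1.5 0 -0.5 0 0 0.08 10" --pt "1.5 0 -0.5 0 0 0.11 10" --pt "1.5 0 -0.5 0 0 0.14 10" --pt "1.5 0 -0.5 0 0 0.17 10" --pt "1.5 0 -0.5 0 0 0.2 10" --pt "1.5 0 -0.5 0 0 0.23 10" --pt "1.5 0 -0.5 0 0 0.25 10" --pt "1.5 0 -0.5 0 0 0.27 10"

```text
t: 24.42
ee_pos: [0.6343, -0.1592, 0.0845]
eef_rot: [[0.513, 0.859, 0.002], [0.859, -0.513, 0.0], [0.001, 0.001, -1.0]]
wrist_force: [0.6, 2.2, 5.8]
grip_width: 0.0134
```

```bash
cat > s2.py <<'E'
from h import *
s=get_state();R=np.array(s["eef_rot"]);F=s["wrist_force"]
print("sel",(-.19-(np.arctan2(R[1,0],R[0,0])-np.pi/2)).round(3),"F tool",(R.T@F).round(1),"M",s["torque"].round(2),s["grip_width"])
E
python3 s2.py
```

```text
sel 0.348 F tool [ 2.2 -0.6 -5.8] M [ 0.37 -0.18  0.19] 0.01337520007638731
```

The moment is 0.19 N·m, which is friction only. I go gently through the lock angle.

servo_tool --pt "0 0 0 0 0 0.01 10" --pt "0 0 0 0 0 0.02 10" --pt "0 0 0 0 0 0.03 10" --pt "0 0 0 0 0 0.04 10" --pt "0 0 0 0 0 0.05 10" --pt "0 0 0 0 0 0.06 10" --pt "0 0 0 0 0 0.07 10" --pt "0 0 0 0 0 0.08 10" --pt "0 0 0 0 0 0.09 10" --pt "0 0 0 0 0 0.1 10"

```text
t: 25.25
ee_pos: [0.6344, -0.1592, 0.0845]
eef_rot: [[0.595, 0.803, 0.002], [0.803, -0.595, 0.0], [0.001, 0.001, -1.0]]
wrist_force: [0.8, 2.3, 5.2]
grip_width: 0.0137
```

```bash
python3 s2.py
```

```text
sel 0.448 F tool [ 2.3 -0.7 -5.2] M [ 0.4  -0.21  0.2 ] 0.013677602524874771
```

servo_tool --pt "0 0 0 0 0 0.01 10" --pt "0 0 0 0 0 0.02 10" --pt "0 0 0 0 0 0.03 10" --pt "0 0 0 0 0 0.04 10" --pt "0 0 0 0 0 0.05 10" --pt "0 0 0 0 0 0.06 10" --pt "0 0 0 0 0 0.07 10" --pt "0 0 0 0 0 0.08 10" --pt "0 0 0 0 0 0.09 10" --pt "0 0 0 0 0 0.1 10"

```text
t: 26.08
ee_pos: [0.6344, -0.1591, 0.0844]
eef_rot: [[0.673, 0.74, 0.001], [0.74, -0.673, 0.0], [0.001, 0.001, -1.0]]
wrist_force: [0.9, 2.2, 6.0]
grip_width: 0.0134
```

```bash
python3 s2.py
```

```text
sel 0.548 F tool [ 2.2 -0.9 -6. ] M [ 0.36 -0.15  0.23] 0.013406420066618152
```

Past the lock angle with friction only, so the selector is unlocked. I continue toward the stop.

servo_tool --pt "0 0 0 0 0 0.02 10" --pt "0 0 0 0 0 0.04 10" --pt "0 0 0 0 0 0.06 10" --pt "0 0 0 0 0 0.08 10" --pt "0 0 0 0 0 0.1 10" --pt "0 0 0 0 0 0.12 10" --pt "0 0 0 0 0 0.14 10" --pt "0 0 0 0 0 0.15 10" --pt "0 0 0 0 0 0.16 10" --pt "0 0 0 0 0 0.17 10"

```text
t: 26.92
ee_pos: [0.6344, -0.1591, 0.0844]
eef_rot: [[0.788, 0.616, 0.002], [0.616, -0.788, 0.0], [0.001, 0.001, -1.0]]
wrist_force: [0.9, 2.4, 6.0]
grip_width: 0.013
```

```bash
python3 s2.py
```

```text
sel 0.718 F tool [ 2.2 -1.3 -6. ] M [ 0.35 -0.13  0.19] 0.013022111025733418
```

servo_tool --pt "0 0 0 0 0 0.01 10" --pt "0 0 0 0 0 0.02 10" --pt "0 0 0 0 0 0.03 10" --pt "0 0 0 0 0 0.04 10" --pt "0 0 0 0 0 0.05 10" --pt "0 0 0 0 0 0.05 10" --pt "0 0 0 0 0 0.05 10" --pt "0 0 0 0 0 0.05 10" --pt "0 0 0 0 0 0.05 10" --pt "0 0 0 0 0 0.05 10"

```text
t: 27.75
ee_pos: [0.6344, -0.159, 0.0844]
eef_rot: [[0.818, 0.576, 0.002], [0.576, -0.818, 0.0], [0.002, 0.001, -1.0]]
wrist_force: [1.1, 3.2, 6.0]
grip_width: 0.0133
```

```bash
python3 s2.py
```

```text
sel 0.767 F tool [ 2.7 -2.  -6. ] M [ 0.4  -0.17  0.12] 0.01327913879120844
```

servo_tool --pt "0 0 0 0 0 0.01 10" --pt "0 0 0 0 0 0.02 10" --pt "0 0 0 0 0 0.03 10" --pt "0 0 0 0 0 0.04 10" --pt "0 0 0 0 0 0.05 10" --pt "0 0 0 0 0 0.05 10" --pt "0 0 0 0 0 0.05 10" --pt "0 0 0 0 0 0.05 10" --pt "0 0 0 0 0 0.05 10" --pt "0 0 0 0 0 0.05 10"

```text
t: 28.58
ee_pos: [0.6345, -0.1591, 0.0845]
eef_rot: [[0.844, 0.536, 0.001], [0.536, -0.844, -0.0], [0.001, 0.001, -1.0]]
wrist_force: [0.4, 2.2, 6.3]
grip_width: 0.0136
```

```bash
python3 s2.py
```

```text
sel 0.815 F tool [ 1.5 -1.6 -6.3] M [ 0.33 -0.11  1.39] 0.013623396562020534
```

The stop is felt: the moment rose to 1.4 N·m. I ease back a little, open the fingers, and lift clear.

servo_tool --pt "0 0 0 0 0 -0.02 10" --pt "0 0 0 0 0 -0.035 10" --pt "0 0 0 0 0 -0.035 20" --pt "0 0 0 0 0 -0.035 30" --pt "0 0 0 0 0 -0.035 40" --pt "0 0 0 0 0 -0.035 45" --pt "0 0 0 0 0 -0.035 45" --pt "0 0 0 0 0 -0.035 45" --pt "0 0 -4 0 0 -0.035 45" --pt "0 0 -10 0 0 -0.035 45"

```text
t: 29.42
ee_pos: [0.6331, -0.1595, 0.0936]
eef_rot: [[0.826, 0.564, -0.001], [0.564, -0.826, 0.0], [-0.001, -0.001, -1.0]]
wrist_force: [0.0, -0.3, -0.3]
grip_width: 0.045
```

servo_tool --pt "0 0 -12 0 0 0 45" --pt "0 0 -30 0 0 0 45" --pt "0 0 -50 0 0 0 45" --pt "0 0 -70 0 0 0 45" --pt "0 0 -90 0 0 0 45" --pt "0 0 -110 0 0 0 45" --pt "0 0 -130 0 0 0 45" --pt "0 0 -145 0 0 0 45" --pt "0 0 -150 0 0 0 45" --pt "0 0 -150 0 0 0 45"

```text
t: 30.25
ee_pos: [0.6343, -0.16, 0.2461]
eef_rot: [[0.826, 0.564, 0.003], [0.564, -0.826, -0.0], [0.003, 0.002, -1.0]]
wrist_force: [-0.5, 0.1, -0.4]
grip_width: 0.0448
```

```bash
python3 - <<'E'
from h import *
s=get_state();print(s["ee_pos"].round(3),s["wrist_force"].round(2))
g,d=grab_frame("side");save("s4.png",g,(230,140,430,390),2.4)
E
```

```text
[ 0.634 -0.16   0.246] [-0.51  0.08 -0.43]
```

View pics/s4.png

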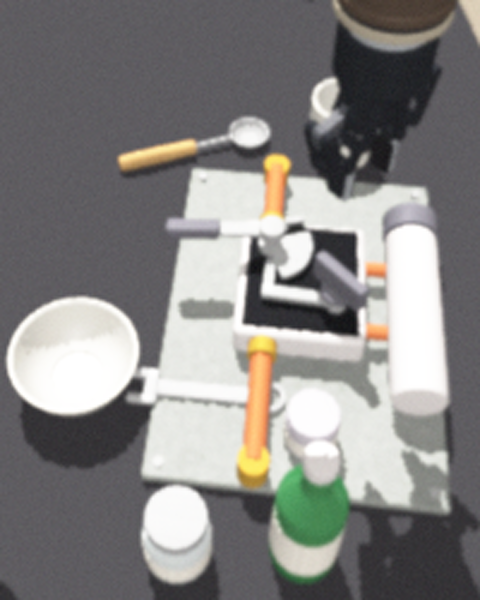

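The selector bar at (340,278) is turned clockwise, with its tongue now tucked under the plate at (275,290). The lever at (215,227) is still across the pipe, everything else is in place, and the gripper is free.

```bash
python3 -c "
from rig import *
print(finish_job())"
```

```text
the job is handed in; nothing more can be done
None
```

The filter station is in bypass and the job is handed in, after about 30 s of the 72 s allowed. The hand-in gave no verdict.

- **Lever:** I pushed it round with closed fingers. It ran at a steady 4 N or so until the force rose to 8.7 N at about 1.60 rad. I then held it against the buffer at 10 N, inside the 8–13 N band.
- **Selector:** I gripped the bar and turned it clockwise slowly. It passed the lock angle with friction only, about 0.2 N·m. It stopped firmly with the tool at about 0.8 rad and 1.4 N·m. That tool reading is about 0.06 rad over the stated 0.75 rad stop, probably from my yaw estimate and some give in the grip.
- **Last checks:** After release the wrist force was near zero. The last picture shows the selector turned and the lever still across the pipe. The gripper is clear, and the bystander things in view look undisturbed; the mug is partly hidden behind the gripper. I did not measure the final selector and lever angles again after letting go.

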